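# Work the ratchet of a repaired needle holder

### The arm

A 7-joint arm with a two-finger parallel gripper is mounted at the origin on a cart in front of the work surface, level with it; the furniture and walls round the work are solid. World frame = base frame: x ahead of the robot, y to its left, z up, the work surface at z = 0. Lengths are in m, angles in degrees, forces in N, time in s.
With the tool pointing down it reaches from about 0.4 to 0.925 m from the base axis. Payload 4.1 kg.
Tool frame: the origin (TCP) lies at the very end of the fingers, on their centre line; the grasp point (between the pads) lies ctrl.grip_point_offset behind it (ctrl.grip_point_offset is the distance from the TCP to the grasp point, in m); z points along the fingers, y is the line along which they close (so a half turn about z gives the same grasp; the last joint's range is limited). The gripper opens to 85 mm and grips with 20 to 120 N. Pads are 22 mm wide; open, the fingers measure 114 mm over their backs; the gripper's body (76 mm by 85 mm) begins 54 mm behind the grasp point. The pads swing forward as they close: fully open they stand 13 mm farther back than shut.
Start: joints at [-69.844, 22.827, 2.584, 88.041, -1.071, 69.15, -2.905], TCP at [0.283, 0.585, 0.196] pointing down, gripper open.
Joint ranges: [-161.44, 161.44], [-28.35, 127.94], [-78.24, 83.42], [0, 140.83], [-78.03, 258.03], [13.02, 114.36], [-168.23, 168.23]. Speed limits (degrees/s): [147.25, 147.25, 180, 180, 180, 180, 180].

### API

Orientations are given as [roll, pitch, yaw] about the fixed x, y, z axes, in that order (R = Rz(yaw) Ry(pitch) Rx(roll)).
In Python, from rig import ctrl gives the robot as it stands.
- The arm moves only by the tool move_arm, never from a script. Its argument "moves" is a list of rows, each a list of 2 entries, a list of its own where there are three numbers: the shift along the tool's x, y, z normalised to -1 to 1, where 1 is 0.2 m, then the turn about the tool's z normalised to -1 to 1, where 1 is 180 degrees. In form: [[[dx, dy, dz], yaw], ...]. A call has exactly 8 rows; each row shifts and turns the commanded pose from where the row before left it, along the tool's axes as they then stand; what a row does not reach is not made up. A row lasts 1/10 s, in which the tool goes at most 50 mm and 8.59 degrees, less where a joint would pass 70% of its speed; a pose out of reach is approached as far as the arm can. A call with a number of a shift or a turn outside -1 to 1 is refused whole. A call with a gripper value outside its range is refused whole. "claw" is the opening, from 0 (shut) to 1 (fully open), set as the call begins (left out, the last holds). The fingers move at their own pace and stop on an object; "grip_force" is the grip in N (left out, the last holds). Time passes only in rows, so rows that do not move let the fingers close, or fill a call up. It gives the time, the measured TCP pose, the force, the opening and the grip force at its end, in the units of the state.
- ctrl.get_state(): the state, without advancing time (a new reading comes with each control period).
- ctrl.get_image(name): name is "scene" or "top"; returns the picture (480x640x3 uint8, blue, green, red); there is no depth.
- ctrl.camera_info(name): a dict with "mtx" (3x3 intrinsics, pixels), "k1" (the pictures are not rectified: a ray, as slopes to the right and down, at radius r is drawn at 1 + k1 r^2 times it, then the intrinsics apply), "cam_to_world" (4x4, takes a point from camera to world coordinates). Camera axes: x right, y down, z forward; pixel columns grow to the right and rows downward; lengths in m; the calibration is good to about 2 mm. A picture is of the moment at which its call begins. camera_info takes no time and is no camera call.
- ctrl.hand_in(): hands the job in; it is judged then, once.
The state is a dict: "time_s": time; "qpos": joint angles; "dq": joint speeds; "joint_torque": joint torques, N m; "position": TCP position; "ee_rot": TCP orientation; "contact_force": force on the tool from outside, world axes, zero at the start; "ft_torque": the same for the moment, N m; "finger_gap": finger opening in m; "grasp_force": force on a finger pad.
Only numpy, scipy, OpenCV 4.12 (cv2) and the standard library are available. Lean on these libraries where they do the work, as an engineer would, in place of code of your own. Each camera call takes 0.05 s, during which the arm holds its last target. There are 200 camera calls.

### The job

Two locking instruments sit in test stands on the bench; check the ratchet of the needle holder, the one with the short stubby jaws. Seen from its finger rings, squeeze its right handle in against the left one, which does not swing, until the ratchet catches, and let go so that it holds shut on its own; then press the ring of the left handle straight down until the teeth part and the right handle springs open, and let go. Do not touch the hemostat, the instrument with the long thin jaws.

Things in the scene. Friction and masses are not known exactly. Their poses are not given: they have to be found in the camera images.
- needle_holder: Steel needle holder with short stubby jaws (30 mm) in a fixed stand. Origin: under the scissor pivot, at the underside of the grey 80 x 66 x 12 mm base. Axes (mm): +x to the jaws, -x to the rings, +y to the left handle. Mid-plane at z = 70, pivot top 78. Handle bars 7 wide, z 65.5 to 74.5, from x = -62 to -124; outer faces at y = +15.5 and -15.5 when shut. Ratchet at x = -108, up to z 77.
- needle_holder_handle (a joint): Opening of the right handle (-y), rad; it alone swings, level, about the pivot. 0 shut on the stop, 0.19 widest; starts 0.12 to 0.16. Squeeze the bars from above at x = -85 mm, centred about y = 4 mm, not below 0 (41 to 45 mm over the outer faces at start, 31 shut), up to 20 N. Catches below about 0.06, again below 0.01; let go, it stays near 0.07 or 0.02. Released, it springs past 0.12 and stays.
- needle_holder_release (a joint): Tilt of the left handle (+y), rad: 0 level, 0.12 down on its stop; sprung up; cannot swing sideways. Press its ring: oval, 40 mm (x) by 29 mm (y), hole 22 x 11, centre x = -138, y = 18 (the right ring's, shut: y = -18), top z = 74.5 mm, free space below. 0.01 rad = 1.2 mm at the ring. Teeth part at about 0.03 (4 mm down, 5 N); stop at 14 mm, 10 N. Dips by itself as the ratchet clicks shut.
- hemostat: The second instrument, to be left alone: same steel, same handles, ratchet and stand, but long thin jaws (78 mm from pivot to tip). Origin and axes as for the needle holder. It stands to the left or right of the needle holder, 190 mm or more away.

How it is judged (in metres and radians):
On the way, in this order (a step that is already met when the one before it is completed fails the run):
1. the needle holder's ratchet holds it shut with the robot clear of it (value of joint needle_holder_handle below 0.085 rad and contact force between each of the fingers, the arm and needle_holder below 0.2 N and value of joint needle_holder_release below 0.01 rad), for 0.3 s.
2. the left handle is pressed down so that the teeth part (value of joint needle_holder_release above 0.02 rad).
At the end, for the whole second after the job is handed in: after the ratchet has held on its own and the left handle has been pressed down, the needle holder stands open and still (opening over 0.1 rad) with the left handle sprung back up (tilt under 0.02 rad) (value of joint needle_holder_handle above 0.1 rad and value of joint needle_holder_release below 0.02 rad and velocity of joint needle_holder_handle between -0.05 and 0.05 rad/s); the robot touches nothing.
It fails at once if the hemostat is touched with more than 1 N (contact force between any of the fingers, the arm and hemostat above 1 N).
It also fails if it takes over 40 s, if anything falls off the work surface, if the arm or the gripper's body presses on something with over 40 N, if the wrist force passes 120 N, or if a joint passes its speed limit or range.

## Working session

There is one attempt and no reset: what is moved stays moved. The work goes in short steps, Python scripts to look and compute and a tool call to move; the robot and the scene stay as the last step left them, time stands still between calls to the robot, and variables do not carry over. Pictures are saved under pics/ and viewed, at most 10 in all, crops included, and the job is handed in when it is done.

Besides the shell and the picture viewer there is one more tool, called after "Call:" as a command line: name --argument value ..., lists and objects as JSON in quotes. move_arm: Moves the arm, as the interface text tells. Its arguments: {"type":"object","properties":{"moves":{"type":"array"},"claw":{"type":"number"},"grip_force":{"type":"number"}},"required":["moves"]}

```bash
mkdir -p pics
python3 - <<'E'
from rig import ctrl
import cv2,numpy as np
for n in("scene","top"):
    cv2.imwrite(f"pics/{n}0.png",ctrl.get_image(n)); i=ctrl.camera_info(n)
    print(n,np.round(i["mtx"],1).tolist(),i["k1"],np.round(i["cam_to_world"],3).tolist())
s=ctrl.get_state();print({k:np.round(v,3).tolist() for k,v in s.items()},ctrl.grip_point_offset)
E
```

```text
scene [[495.3, 0.0, 310.9], [0.0, 495.3, 234.7], [0.0, 0.0, 1.0]] -0.05800329140138552 [[0.647, -0.542, 0.536, 0.148], [-0.762, -0.45, 0.465, -0.572], [-0.011, -0.71, -0.704, 0.684], [0.0, 0.0, 0.0, 1.0]]
top [[557.2, 0.0, 326.0], [0.0, 557.2, 236.2], [0.0, 0.0, 1.0]] 0.024508802150300817 [[-0.027, -0.998, 0.06, 0.53], [-1.0, 0.027, 0.008, -0.161], [-0.009, -0.06, -0.998, 1.072], [0.0, 0.0, 0.0, 1.0]]
{'time_s': 0.1, 'qpos': [-69.844, 22.869, 2.583, 88.106, -1.069, 69.151, -2.904], 'dq': [0.085, -0.041, 0.031, -0.201, 0.048, -0.064, -0.025], 'joint_torque': [0.004, -47.627, 1.37, -25.495, 0.012, 0.005, -0.0], 'position': [0.283, 0.584, 0.195], 'ee_rot': [-179.899, 0.01, 154.178], 'contact_force': [1.026, 0.065, -0.005], 'ft_torque': [0.075, 0.001, -0.009], 'grasp_force': 0.0, 'finger_gap': 0.085} 0.0187
```

View pics/top0.png

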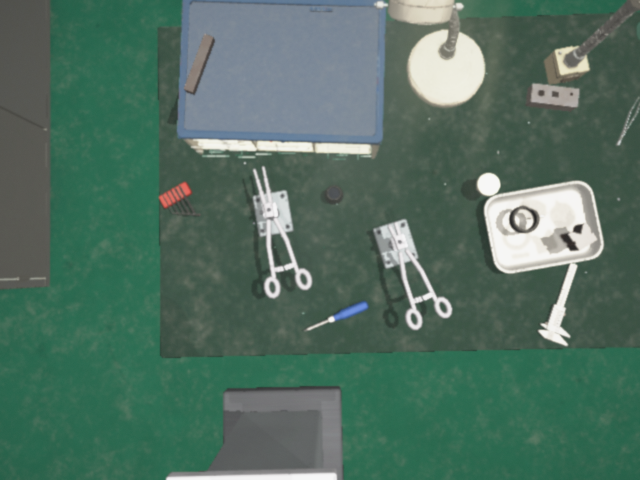

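View pics/scene0.png

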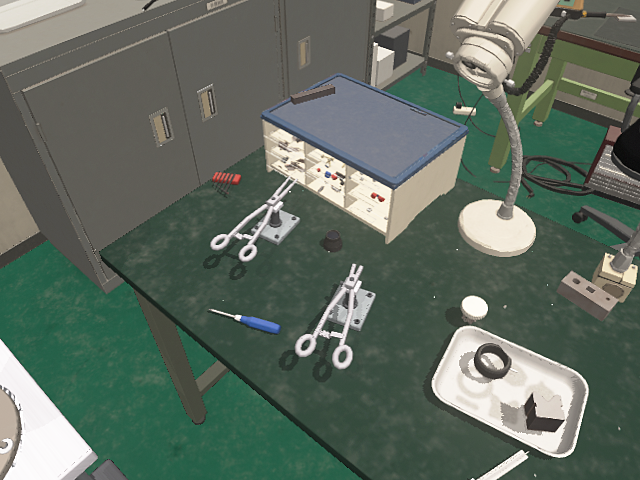

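The needle holder is the right-hand instrument in the top view: pivot about (400,241), left ring (414,318), right ring (443,307). In the scene view its rings are at about (306,345) and (342,355). The hemostat is to its left.

```bash
cat > h.py <<'E'
import cv2,numpy as np
from rig import ctrl
def ray(n,uv):
    i=ctrl.camera_info(n);T=np.array(i["cam_to_world"])
    d=(np.array(uv,float)-i["mtx"][:2,2] if 0 else (np.array(uv,float)-np.array(i["mtx"])[:2,2]))/np.array(i["mtx"])[0,0]
    u=d.copy()
    for _ in range(8): u=d/(1+i["k1"]*(u@u))
    return T[:3,3],T[:3,:3]@np.r_[u,1]
def plane(n,uv,z):
    o,d=ray(n,uv);return o+d*(z-o[2])/d[2]
def tri(a,b):
    (o,d),(p,e)=ray("top",a),ray("scene",b)
    s=np.linalg.lstsq(np.c_[d,-e],p-o,rcond=None)[0]
    A,B=o+d*s[0],p+e*s[1];return (A+B)/2,np.linalg.norm(A-B)
def mask(im,roi,t=150):
    g=im.min(axis=2);m=np.zeros_like(g);x0,y0,x1,y1=roi
    m[y0:y1,x0:x1]=(g[y0:y1,x0:x1]>t)*255;return m
def ell(m):  # hole contours: centroids, areas
    c,h=cv2.findContours(m,cv2.RETR_CCOMP,cv2.CHAIN_APPROX_NONE)
    r=[]
    for k,q in zip(c,h[0]):
        a=cv2.contourArea(k)
        if q[3]>=0 and a>8:
            M=cv2.moments(k);r.append((round(M['m10']/M['m00'],1),round(M['m01']/M['m00'],1),a))
    return r
E
python3 - <<'E'
from h import *
T=cv2.imread("pics/top0.png");S=cv2.imread("pics/scene0.png")
for t in(120,150,180):
    print(t,ell(mask(T,(360,205,470,340),t)),ell(mask(S,(280,250,390,380),t)))
a=cv2.resize(T[205:340,360:470],None,fx=4,fy=4,interpolation=cv2.INTER_CUBIC)
b=cv2.resize(S[255:375,285:385],None,fx=3.5,fy=4.5,interpolation=cv2.INTER_CUBIC)
cv2.imwrite("pics/c.png",np.hstack([a[:540,:],b[:540]]));print(a.shape,b.shape)
E
```

```text
120 [(413.6, 318.5, 54.0), (442.7, 307.0, 55.0), (415.0, 280.2, 501.5), (389.9, 244.8, 21.5), (378.5, 231.9, 21.0)] [(342.3, 356.1, 87.5), (305.1, 344.8, 80.0), (356.6, 321.2, 28.5), (332.8, 325.4, 277.5), (330.8, 312.3, 15.5), (354.9, 301.9, 48.0), (369.1, 294.8, 27.0), (345.5, 300.3, 101.0), (348.4, 287.1, 26.0), (351.5, 278.9, 19.0)]
150 [(413.5, 318.4, 66.0), (442.8, 306.9, 70.0), (415.0, 280.3, 546.0), (389.0, 255.0, 11.0), (402.5, 224.5, 20.0)] [(342.2, 356.0, 102.5), (305.3, 344.5, 94.0), (356.4, 321.1, 35.5), (333.0, 322.1, 386.5), (354.8, 302.1, 57.0), (368.9, 294.8, 32.5), (344.4, 300.0, 163.0), (348.7, 286.8, 37.5), (351.4, 278.6, 21.5)]
180 [(413.8, 318.5, 81.5), (442.9, 307.0, 85.0), (399.5, 241.5, 17.0), (402.3, 224.5, 34.0)] [(342.4, 355.7, 125.5), (305.4, 344.2, 109.0), (356.5, 321.2, 44.0), (351.1, 278.6, 26.5)]
(540, 440, 3) (540, 350, 3)
```

View pics/c.png

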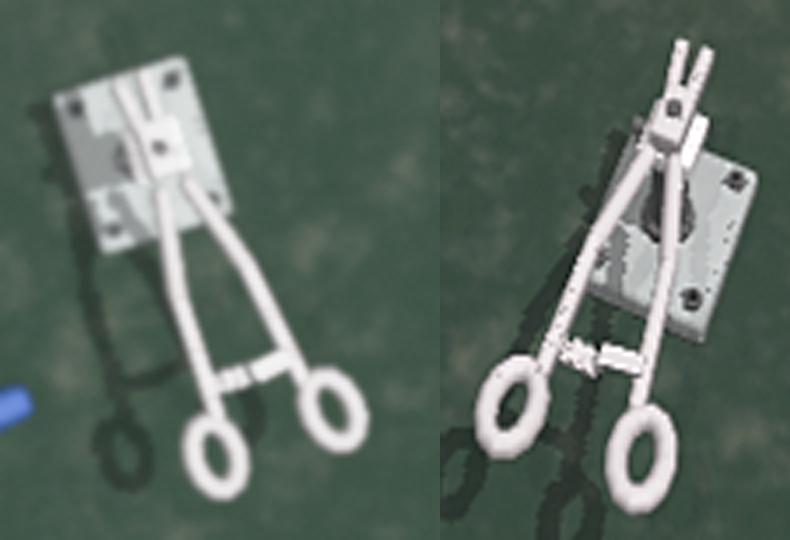

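The crop shows the pivot screw at (399.5,241.5) in top and (351.2,278.6) in scene. The ring holes are cleanly separated, left ring (413.6,318.5) and right ring (442.8,307).

Run:
```python
from h import *
P,e0=tri((399.5,241.5),(351.2,278.6));L,e1=tri((413.6,318.5),(305.3,344.5));R,e2=tri((442.8,307),(342.3,355.9))
print(np.round([P,L,R],4).tolist(),e0,e1,e2)
d=(L-P)[:2];print(np.hypot(*d),"exp",np.hypot(138,18), np.hypot(*(R-P)[:2]))
yaw=np.arctan2(d[1],d[0])-np.arctan2(.018,-.138)
c,s=np.cos(yaw),np.sin(yaw);Rm=np.array([[c,-s],[s,c]])
r=Rm.T@(R-P)[:2];print("yaw",np.degrees(yaw),"R local",r, "opening",np.arctan2(r[1],r[0])%(2*np.pi)-np.arctan2(-.018,-.138)%(2*np.pi))
for x,y in((-.085,.004),(-.138,.018)): print(x,y,P[:2]+Rm@[x,y], L[:2]+Rm@[x+.138,y-.018])
print(plane("top",(399.5,241.5),.078),plane("top",(413.6,318.5),.0745),plane("top",(442.8,307),.0745))
# hemostat rings for clearance
T=cv2.imread("pics/top0.png")
for u in((271,287),(303,279),(269,210),(258,170),(333,194)): print(u,plane("top",u,.0745)[:2])
```

```text
[[0.5766, -0.2845, 0.0758], [0.4391, -0.3056, 0.07], [0.4582, -0.3582, 0.0704]] 0.0006608023634628751 0.00024856999711894196 0.00015294708505447755
0.13914190304128266 exp 139.16896205691842 0.13949835898667634
yaw -343.83181968575576 R local [-0.13426672 -0.03784495] opening 0.1450337816287992
-0.085 0.004 [ 0.49383596 -0.30428362] [ 0.49386271 -0.30427951]
-0.138 0.018 [ 0.43903378 -0.30559561] [ 0.43906053 -0.3055915 ]
[ 0.5767088  -0.28443599  0.078     ] [ 0.43955315 -0.30503596  0.0745    ] [ 0.45851763 -0.35743628  0.0745    ]
(271, 287) [ 0.50180487 -0.05305842]
(303, 279) [ 0.51451014 -0.11051129]
(269, 210) [ 0.63995523 -0.05230054]
(258, 170) [ 0.71309963 -0.03393534]
(333, 194) [ 0.66573371 -0.16824215]
```

```bash
cat > plan.py <<'E'
from h import *
def plan(wps,n,turn,nturn,yaw0=None,p0=None):
    s=ctrl.get_state();p=np.array(p0 if p0 is not None else s["position"]);y=s["ee_rot"][2] if yaw0 is None else yaw0
    pts=[]
    for w,k in zip(wps,n): a=pts[-1] if pts else p; pts+= [a+(np.array(w)-a)*(i+1)/k for i in range(k)]
    out=[]
    for i,q in enumerate(pts):
        c,si=np.cos(np.radians(y)),np.sin(np.radians(y))
        d=(q-p)/.2; t=round(turn/nturn/180,3) if i<nturn else 0
        r=[round(c*d[0]+si*d[1],2),round(si*d[0]-c*d[1],2),round(-d[2],2)]
        out.append([r,t]); p=p+.2*np.array([c*r[0]+si*r[1],si*r[0]-c*r[1],-r[2]]); y-=t*180
    for k in range(0,len(out),8): print(out[k:k+8])
    print(p,y)
E
python3 - <<'E'
from plan import *
plan([(.45,.3,.2),(.5,0,.2),(.494,-.304,.2)],[8,8,8],138,18)
E
```

```text
[[[np.float64(-0.17), np.float64(-0.11), np.float64(-0.0)], 0.043], [[np.float64(-0.19), np.float64(-0.09), np.float64(-0.01)], 0.043], [[np.float64(-0.19), np.float64(-0.07), np.float64(0.0)], 0.043], [[np.float64(-0.21), np.float64(-0.04), np.float64(-0.0)], 0.043], [[np.float64(-0.2), np.float64(-0.01), np.float64(-0.0)], 0.043], [[np.float64(-0.21), np.float64(0.02), np.float64(-0.01)], 0.043], [[np.float64(-0.2), np.float64(0.05), np.float64(-0.0)], 0.043], [[np.float64(-0.19), np.float64(0.07), np.float64(-0.0)], 0.043]]
[[[np.float64(-0.19), np.float64(0.02), np.float64(-0.0)], 0.043], [[np.float64(-0.18), np.float64(0.05), np.float64(-0.0)], 0.043], [[np.float64(-0.18), np.float64(0.07), np.float64(-0.0)], 0.043], [[np.float64(-0.16), np.float64(0.1), np.float64(-0.0)], 0.043], [[np.float64(-0.15), np.float64(0.12), np.float64(-0.0)], 0.043], [[np.float64(-0.13), np.float64(0.14), np.float64(-0.0)], 0.043], [[np.float64(-0.12), np.float64(0.15), np.float64(-0.0)], 0.043], [[np.float64(-0.09), np.float64(0.17), np.float64(-0.0)], 0.043]]
[[[np.float64(-0.1), np.float64(0.16), np.float64(-0.0)], 0.043], [[np.float64(-0.08), np.float64(0.17), np.float64(-0.0)], 0.043], [[np.float64(-0.05), np.float64(0.18), np.float64(-0.0)], 0], [[np.float64(-0.05), np.float64(0.19), np.float64(-0.0)], 0], [[np.float64(-0.05), np.float64(0.18), np.float64(-0.0)], 0], [[np.float64(-0.06), np.float64(0.18), np.float64(-0.0)], 0], [[np.float64(-0.05), np.float64(0.18), np.float64(-0.0)], 0], [[np.float64(-0.05), np.float64(0.19), np.float64(-0.0)], 0]]
[ 0.49410089 -0.30454534  0.19926548] 14.857996166623938
```

Call:
move_arm --moves '[[[-0.17,-0.11,0],0.043],[[-0.19,-0.09,-0.01],0.043],[[-0.19,-0.07,0],0.043],[[-0.21,-0.04,0],0.043],[[-0.2,-0.01,0],0.043],[[-0.21,0.02,-0.01],0.043],[[-0.2,0.05,0],0.043],[[-0.19,0.07,0],0.043]]' --claw 1 --grip_force 20

```text
time_s: 0.9
position: [0.4512, 0.2994, 0.2]
ee_rot: [-180.0, 0.0, 91.9]
contact_force: [1.2, -0.4, -0.6]
finger_gap: 0.0854
grasp_force: 0.0
```

```bash
python3 -c "
from rig import ctrl;import numpy as np
s=ctrl.get_state();print(np.round(s['qpos'],1),s['position'],s['ee_rot'],s['contact_force'])"
```

```text
[-55.8  12.1  20.8 103.1  -4.7  65.6 -31.6] [0.45121541 0.29936362 0.20003119] [-1.79988762e+02  1.47088236e-03  9.19316714e+01] [ 1.17998178 -0.42436653 -0.5780857 ]
```

Call:
move_arm --moves '[[[-0.19,0.02,0],0.043],[[-0.18,0.05,0],0.043],[[-0.18,0.07,0],0.043],[[-0.16,0.1,0],0.043],[[-0.15,0.12,0],0.043],[[-0.13,0.14,0],0.043],[[-0.12,0.15,0],0.043],[[-0.09,0.17,0],0.043]]'

```text
time_s: 1.7
position: [0.5002, -0.0016, 0.2]
ee_rot: [-180.0, 0.0, 30.0]
contact_force: [0.7, 0.0, -0.5]
finger_gap: 0.0853
grasp_force: 0.0
```

Call:
move_arm --moves '[[[-0.1,0.16,0],0.043],[[-0.08,0.17,0],0.043],[[-0.05,0.18,0],0],[[-0.05,0.19,0],0],[[-0.05,0.18,0],0],[[-0.06,0.18,0],0],[[-0.05,0.18,0],0],[[-0.05,0.19,0],0]]'

```text
time_s: 2.5
position: [0.494, -0.3048, 0.1997]
ee_rot: [-179.9, 0.0, 14.9]
contact_force: [1.1, 0.2, 0.6]
finger_gap: 0.0851
grasp_force: 0.0
```

```bash
python3 -c "
from plan import *
s=ctrl.get_state();print(np.round(s['qpos'],1),s['position'],s['ee_rot'],s['contact_force'])
plan([(.4938,-.3043,.12),(.4938,-.3043,.052)],[4,4],s['ee_rot'][2]-16.2,1)"
```

```text
[ -9.5  21.1  47.9  98.5 -16.8  67.9 -32.2] [ 0.49401984 -0.30480255  0.19972798] [-1.79939534e+02  8.91392377e-03  1.48949143e+01] [1.12681093 0.18337127 0.58594594]
[[[np.float64(-0.0), np.float64(-0.0), np.float64(0.1)], np.float64(-0.007)], [[np.float64(-0.0), np.float64(-0.0), np.float64(0.1)], 0], [[np.float64(-0.0), np.float64(-0.0), np.float64(0.1)], 0], [[np.float64(-0.0), np.float64(-0.0), np.float64(0.1)], 0], [[np.float64(-0.0), np.float64(-0.0), np.float64(0.08)], 0], [[np.float64(-0.0), np.float64(-0.0), np.float64(0.09)], 0], [[np.float64(-0.0), np.float64(-0.0), np.float64(0.08)], 0], [[np.float64(-0.0), np.float64(-0.0), np.float64(0.09)], 0]]
[ 0.49401984 -0.30480255  0.05172798] 16.154914343279447
```

Call:
move_arm --moves '[[[0,0,0.1],-0.007],[[0,0,0.1],0],[[0,0,0.1],0],[[0,0,0.1],0],[[0,0,0.09],0],[[0,0,0.08],0],[[0,0,0.09],0],[[0,0,0.08],0]]'

```text
time_s: 3.3
position: [0.4942, -0.3036, 0.051]
ee_rot: [-180.0, 0.0, 16.1]
contact_force: [0.1, 0.5, 0.7]
finger_gap: 0.0855
grasp_force: 0.0
```

```bash
python3 -c "
from h import *
s=ctrl.get_state();print(s['position'],s['contact_force'],s['finger_gap'])
t=ctrl.get_image('top');c=ctrl.get_image('scene')
a=cv2.resize(t[200:340,340:480],None,fx=2.8,fy=2.8);b=cv2.resize(c[220:380,250:410],None,fx=2.45,fy=2.45)
cv2.imwrite('pics/g.png',np.hstack([a,b]))"
```

```text
[ 0.49418796 -0.30364024  0.05096162] [0.08730863 0.54275789 0.67458956] 0.08549580612124869
```

View pics/g.png

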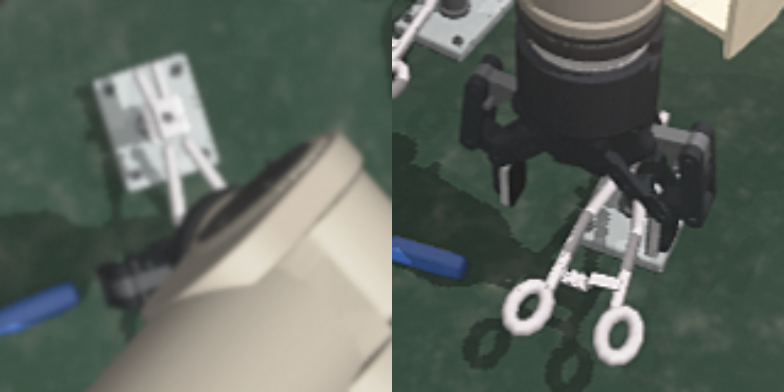

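The fingers straddle both bars, with the left finger at crop (510,185) and the right at (660,220), and nothing is touched. Closing.

Call:
move_arm --moves '[[[0,0,0],0],[[0,0,0],0],[[0,0,0],0],[[0,0,0],0],[[0,0,0],0],[[0,0,0],0],[[0,0,0],0],[[0,0,0],0]]' --claw 0.4 --grip_force 20

```text
time_s: 4.2
position: [0.4943, -0.3039, 0.0522]
ee_rot: [-180.0, -0.0, 16.1]
contact_force: [0.9, 0.3, 0.4]
finger_gap: 0.0343
grasp_force: 0.0
```

```bash
python3 -c "
from h import *
c=ctrl.get_image('scene');s=ctrl.get_state();print(s['grasp_force'],s['finger_gap'],s['contact_force'])
b=cv2.resize(c[240:380,270:410],None,fx=4.2,fy=4.2,interpolation=cv2.INTER_CUBIC)
cv2.imwrite('pics/g2.png',b)
print(ell(mask(c,(270,300,390,380),150)))"
```

```text
0.0 0.03432022739491028 [ 0.77383034  1.36435711 -0.12572808]
[(342.2, 356.0, 101.5), (305.3, 344.5, 94.0), (356.3, 321.0, 37.0)]
```

View pics/g2.png

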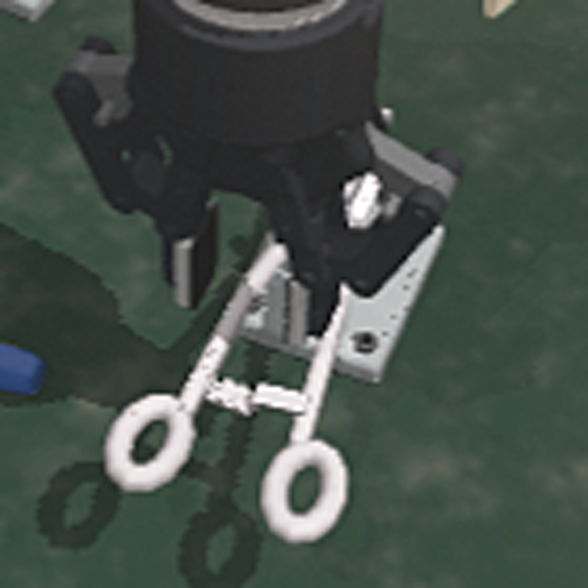

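The right finger has ended up between the bars: its tip is at scene (346,320), the left tip at (314,312.6), and the ring has not moved. I'll work out where the tips really are.

```bash
python3 -c "
from h import *
P=np.array([.5766,-.2845]);y=np.radians(16.17);c,s=np.cos(y),np.sin(y);R=np.array([[c,-s],[s,c]])
for z in(.04,.05,.06,.07,.08,.09):
  print(z,[np.round(1000*R.T@(plane('scene',u,z)[:2]-P)) for u in((314,312.6),(346.2,319.8),(340,318),(330,323))])
st=ctrl.get_state()
print(1000*R.T@(np.array(st['position'][:2])-P))
S=cv2.imread('pics/scene0.png')"
```

```text
0.04 [array([-61.,  39.]), array([-54., -13.]), array([-54.,  -3.]), array([-69.,   8.])]
0.05 [array([-68.,  36.]), array([-60., -16.]), array([-61.,  -6.]), array([-76.,   5.])]
0.06 [array([-75.,  33.]), array([-67., -18.]), array([-68.,  -8.]), array([-83.,   3.])]
0.07 [array([-81.,  30.]), array([-74., -20.]), array([-75., -10.]), array([-89.,  -0.])]
0.08 [array([-88.,  27.]), array([-81., -22.]), array([-81., -13.]), array([-96.,  -3.])]
0.09 [array([-95.,  24.]), array([-88., -25.]), array([-88., -15.]), array([-102.,   -5.])]
[-84.44467866   4.28409553]
```

```bash
cat > tip.py <<'E'
from h import *
P=np.array([.5766,-.2845]);y=np.radians(16.17);c,s=np.cos(y),np.sin(y);R=np.array([[c,-s],[s,c]])
def tipz(uv,xy):
    zs=np.arange(.03,.13,.001);e=[np.linalg.norm(R.T@(plane('scene',uv,z)[:2]-P)*1000-xy) for z in zs]
    i=int(np.argmin(e));return round(zs[i],3),round(e[i],1)
E
python3 -c "
from tip import *
print(tipz((314.6,312.6),(-95.4,21.4)),tipz((336,319.8),(-95.4,-12.9)),tipz((296,303.7),(-95.5,47)))"
```

```text
(np.float64(0.092), np.float64(0.7)) (np.float64(0.093), np.float64(1.2)) (np.float64(0.101), np.float64(4.6))
```

Call:
move_arm --moves '[[[0,0,-0.05],0],[[0,0,-0.05],0],[[0,0,0],0],[[0,0,0],0],[[0,0,0],0],[[0,0,0],0],[[0,0,0],0],[[0,0,0],0]]' --claw 1

```text
time_s: 5.05
position: [0.4942, -0.3039, 0.072]
ee_rot: [-180.0, 0.0, 16.1]
contact_force: [0.3, 0.4, 0.6]
finger_gap: 0.0853
grasp_force: 0.0
```

Call:
move_arm --moves '[[[0,0,0.05],0],[[0,0,0.05],0],[[0,0,0.04],0],[[0,0,0.04],0],[[0,0,0.04],0],[[0,0,0.04],0],[[0,0,0.01],0],[[0,0,0],0]]'

```text
time_s: 5.85
position: [0.494, -0.3039, 0.0177]
ee_rot: [-180.0, 0.0, 16.1]
contact_force: [0.4, -0.1, 0.2]
finger_gap: 0.0854
grasp_force: 0.0
```

```bash
python3 -c "
from h import *
c=ctrl.get_image('scene');s=ctrl.get_state();print(s['position'],s['finger_gap'],s['contact_force'])
b=cv2.resize(c[240:380,270:410],None,fx=4.2,fy=4.2,interpolation=cv2.INTER_CUBIC)
cv2.imwrite('pics/g3.png',b)
print(ell(mask(c,(270,300,390,380),150)))"
```

```text
[ 0.49438321 -0.30404161  0.01816867] 0.08540954506464474 [0.42706198 0.19882804 0.86313197]
[(342.2, 356.0, 101.5), (305.2, 344.6, 93.0)]
```

View pics/g3.png

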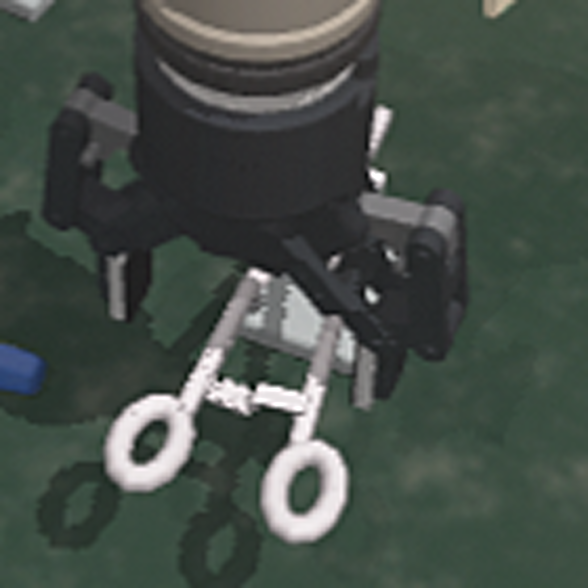

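Both tips are now visible beside the bars, the left at crop (128,320) and the right inner at (357,407). The handle has not moved.

```bash
python3 -c "
from tip import *
print(tipz((300.5,316.2),(-95.4,46.9)),tipz((355,336.8),(-95.4,-38.5)))
for z in (.05,.06,.07,.08):print(z,[np.round(1000*R.T@(plane('scene',u,z)[:2]-P)) for u in((300.5,316.2),(355,336.8))])"
```

```text
(np.float64(0.069), np.float64(1.1)) (np.float64(0.066), np.float64(3.8))
0.05 [array([-83.,  52.]), array([-84., -39.])]
0.06 [array([-89.,  49.]), array([-91., -41.])]
0.07 [array([-96.,  46.]), array([-97., -43.])]
0.08 [array([-102.,   42.]), array([-103.,  -45.])]
```

Call:
move_arm --moves '[[[0,0,0.03],0],[[0,0,0],0],[[0,0,0],0],[[0,0,0],0],[[0,0,0],0],[[0,0,0],0],[[0,0,0],0],[[0,0,0],0]]' --claw 0.4

```text
time_s: 6.7
position: [0.4963, -0.3115, 0.0147]
ee_rot: [179.2, -0.2, 16.0]
contact_force: [1.4, -10.2, 2.0]
finger_gap: 0.0384
grasp_force: 19.7
```

```bash
python3 -c "
from h import *
c=ctrl.get_image('scene');s=ctrl.get_state();print(s['position'],s['finger_gap'],s['contact_force'],s['grasp_force'])
print(ell(mask(c,(270,300,390,380),150)))"
```

```text
[ 0.4962916  -0.31146453  0.01472515] 0.038639471200387486 [ 1.31375877 -9.39046755  1.9169717 ] 19.731934438459575
[(336.3, 355.1, 102.0), (305.3, 345.4, 90.5)]
```

Call:
move_arm --moves '[[[0,0,0],0],[[0,0,0],0],[[0,0,0],0],[[0,0,0],0],[[0,0,0],0],[[0,0,0],0],[[0,0,0],0],[[0,0,0],0]]' --claw 0.3

```text
time_s: 7.55
position: [0.4963, -0.3114, 0.0147]
ee_rot: [179.2, -0.2, 16.0]
contact_force: [1.4, -10.2, 2.3]
finger_gap: 0.0382
grasp_force: 19.9
```

```bash
python3 -c "
from h import *
c=ctrl.get_image('scene');s=ctrl.get_state();print(s['position'],s['finger_gap'],s['contact_force'],s['grasp_force'])
print(ell(mask(c,(270,300,390,380),150)))"
```

```text
[ 0.49627309 -0.31144485  0.014666  ] 0.03825313066892739 [ 2.09939202 -9.38437043  2.20761768] 19.861389105208218
[(336.3, 355.1, 101.0), (305.3, 345.4, 90.5)]
```

Both fingers are bearing, and the left one's friction probably stops the left handle dipping over the teeth. I'll widen the claw a little and push with the right finger only, by shifting the arm.

Call:
move_arm --moves '[[[0,-0.02,0],0],[[0,-0.02,0],0],[[0,-0.02,0],0],[[0,-0.015,0],0],[[0,0,0],0],[[0,0,0],0],[[0,0,0],0],[[0,0,0],0]]' --claw 0.5

```text
time_s: 8.4
position: [0.4952, -0.3056, 0.0166]
ee_rot: [178.3, -0.4, 15.8]
contact_force: [7.2, -22.4, -2.9]
finger_gap: 0.0428
grasp_force: 11.6
```

```bash
python3 -c "
from tip import *
c=ctrl.get_image('scene');s=ctrl.get_state();print(s['position'],s['finger_gap'],s['contact_force'],s['grasp_force'],1000*R.T@(np.array(s['position'][:2])-P))
print(ell(mask(c,(270,300,390,380),150)))
q=R.T@(plane('scene',(336.3,355.1),.0704)[:2]-P);print(q,np.arctan2(-q[1],-q[0])-np.arctan2(.018,.138))"
```

```text
[ 0.49505342 -0.30529374  0.01664323] 0.04251457750476979 [  5.62347544 -23.49706521  -2.70123693] 11.57616275420878 [-84.11137515   2.73863368]
[(331.7, 354.0, 102.5), (305.3, 345.2, 90.5)]
[-0.13652372 -0.02947082] 0.08290112398656854
```

The handle is at about 0.035 rad, past the first catch. Letting go.

Call:
move_arm --moves '[[[0,0.02,0],0],[[0,0.02,0],0],[[0,0.02,0],0],[[0,0.015,0],0],[[0,0,0],0],[[0,0,0],0],[[0,0,0],0],[[0,0,0],0]]' --claw 1

```text
time_s: 9.25
position: [0.4943, -0.3036, 0.0121]
ee_rot: [-180.0, -0.0, 16.1]
contact_force: [-0.2, -0.1, 0.2]
finger_gap: 0.0853
grasp_force: 0.0
```

```bash
python3 -c "
from tip import *
c=ctrl.get_image('scene');s=ctrl.get_state();print(s['position'],s['finger_gap'],s['contact_force'],s['grasp_force'])
e=ell(mask(c,(270,300,390,380),150));print(e)
q=R.T@(plane('scene',e[0][:2],.0704)[:2]-P);print(q,np.arctan2(-q[1],-q[0])-np.arctan2(.018,.138))"
```

```text
[ 0.49426527 -0.30366473  0.01211342] 0.08558627044701285 [0.19067211 0.60279511 0.21700868] 0.0
[(334.8, 354.7, 100.5), (305.3, 344.5, 94.0)]
[-0.13677366 -0.02727824] 0.06715520563836139
```

Held at about 0.067 rad with the left ring level and no contact. Rising, shutting the fingers and moving over the left ring.

Call:
move_arm --moves '[[[0,0,-0.06],0],[[0,0,-0.12],0],[[0,0,-0.14],0],[[0,0,-0.12],0],[[-0.1,-0.03,0],0],[[-0.1,-0.03,0],0],[[-0.08,-0.025,0],0],[[0,0,0],0]]'

```text
time_s: 10.1
position: [0.4335, -0.3036, 0.1009]
ee_rot: [-179.9, -0.0, 15.9]
contact_force: [0.4, -0.3, -0.4]
finger_gap: 0.0854
grasp_force: 0.0
```

Call:
move_arm --moves '[[[0,0,0],0],[[0,0,0],0],[[0,0,0],0],[[0,0,0],0],[[0,0,0.05],0],[[0,0,0.05],0],[[0,0,0.04],0],[[0,0,0],0]]' --claw 0

```text
time_s: 10.9
position: [0.4345, -0.3023, 0.0704]
ee_rot: [-179.9, 0.2, 16.1]
contact_force: [-0.2, -0.5, -0.5]
finger_gap: -0.0001
grasp_force: 0.0
```

```bash
python3 -c "
from tip import *
c=ctrl.get_image('scene');s=ctrl.get_state();print(s['position'],s['finger_gap'],s['contact_force'],1000*R.T@(np.array(s['position'][:2])-P))
b=cv2.resize(c[240:380,250:390],None,fx=4.2,fy=4.2,interpolation=cv2.INTER_CUBIC)
cv2.imwrite('pics/g4.png',b)"
```

```text
[ 0.43505132 -0.30281022  0.07117016] 1.6039275576813834e-05 [ 0.01644751 -0.49507109  0.90623269] [-141.04814332   21.83378324]
```

View pics/g4.png

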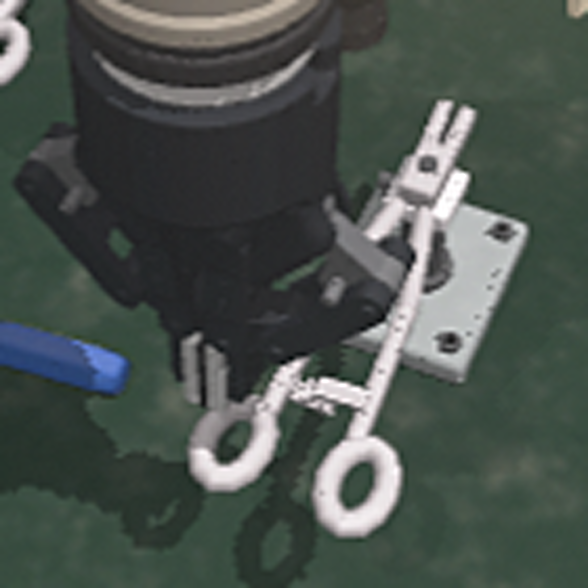

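The shut fingertips are above the ring, lowest corner at crop (205,405). The two fingers together are only about 15 mm wide. I'll shift 6 mm toward the outer end of the ring so the tips press on the rim rather than the hole.

```bash
python3 -c "
from tip import *
print(tipz((298.8,336.4),(-152,22)))"
```

```text
(np.float64(0.108), np.float64(1.1))
```

Call:
move_arm --moves '[[[-0.03,0,0],0],[[0,0,0.02],0],[[0,0,0.02],0],[[0,0,0.02],0],[[0,0,0.02],0],[[0,0,0.02],0],[[0,0,0],0],[[0,0,0],0]]'

```text
time_s: 11.75
position: [0.43, -0.3048, 0.0521]
ee_rot: [-180.0, 0.0, 16.1]
contact_force: [-0.2, 0.5, 0.6]
finger_gap: -0.0001
grasp_force: 0.0
```

Call:
move_arm --moves '[[[0,0,0.02],0],[[0,0,0.02],0],[[0,0,0.02],0],[[0,0,0.02],0],[[0,0,0.02],0],[[0,0,0.02],0],[[0,0,0],0],[[0,0,0],0]]'

```text
time_s: 12.55
position: [0.4302, -0.3048, 0.0284]
ee_rot: [-180.0, -0.0, 16.1]
contact_force: [-2.0, 0.6, 6.3]
finger_gap: -0.0002
grasp_force: 3.0
```

```bash
python3 -c "
from tip import *
c=ctrl.get_image('scene');s=ctrl.get_state();print(s['position'],s['contact_force'])
e=ell(mask(c,(270,300,390,380),150));print(e)"
```

```text
[ 0.43020573 -0.30483046  0.02849127] [-1.77415553  1.38158208  7.25876549]
[(341.9, 355.8, 107.0), (356.2, 321.0, 38.0)]
```

The ring is pressed down with about 7 N, and the right ring has sprung back to 341.9, its open position. Retreating upward.

Call:
move_arm --moves '[[[0,0,-0.04],0],[[0,0,-0.06],0],[[0,0,-0.1],0],[[0,0,-0.12],0],[[0,0,-0.12],0],[[0,0,-0.06],0],[[0,0,0],0],[[0,0,0],0]]'

```text
time_s: 13.4
position: [0.4297, -0.3043, 0.1276]
ee_rot: [-180.0, 0.0, 16.1]
contact_force: [0.2, 0.6, -0.2]
finger_gap: -0.0003
grasp_force: 0.0
```

```bash
python3 -c "
from tip import *
c=ctrl.get_image('scene');s=ctrl.get_state();print(s['position'],s['contact_force'],s['time_s'])
e=ell(mask(c,(270,300,390,380),150));print(e)
q=R.T@(plane('scene',e[0][:2],.0704)[:2]-P);o=np.arctan2(-q[1],-q[0])-np.arctan2(.018,.138);print(o)
if o>.11 and len(e)>1 and abs(e[1][1]-344.5)<.6: print(ctrl.hand_in())"
```

```text
[ 0.42936116 -0.30407267  0.12718017] [ 0.67626029  0.10006479 -0.58275958] 13.45
[(341.9, 355.9, 104.0), (305.3, 344.5, 94.0), (356.2, 321.0, 38.0), (333.0, 321.9, 384.5)]
0.140150698770548
the job is handed in; nothing more can be done
None
```

The job is handed in: the needle holder's ratchet caught and held on its own at about 0.067 rad; pressing the left ring then sprang the right handle open to about 0.14 rad with the left handle back up, the hemostat was never approached, and the clock read 13.5 s (the verdict was not shown).

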